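Reset a tripped overload switch and throw it back on

TASK

The overload switch of the herb dryer has tripped: its lever hangs in the middle and the little flag beside it shows red. Push the lever fully off, toward the white mark, until you feel the switch reset and come up on its stop, then throw it right over to the green mark so that it latches and stays on when you let go. Go by feel and don't strain the lever against its stops (about 20 N at the red grip is too much), and leave the things around it where they stand.

Things in the scene. Friction and masses are not known exactly. Their poses are not given: they have to be found in the camera images.
- switch_box: Grey switch box, screwed to the table, 130 (x) x 92 (y) x 91 mm high, black bezel and flag hood on its lid (to 97 mm), cable elbow behind (to x = +128 mm, 47 mm high). Origin: centre of its underside. Its +x is the ON side, its -x the OFF side. The lever swings in its x-z plane about an axis along its y through x = 0, y = -12 mm, z = 62 mm.
- lever: The lever; origin on the pivot axis, z along the lever to the grip, x to the ON side. Black drum of radius 35 mm round the pivot, steel shank 14 x 7 mm, red grip 18 mm thick (x), 24 mm wide (y), 52 mm long, 89 to 141 mm from the pivot.
- grip (a point): Centre of the red grip, 115 mm from the pivot along the lever (about 177 mm above the table when upright); axes as the lever's.
- trip_lever (a joint): Lever angle from upright, rad, + toward ON (the box's +x). Tripped, it rests at 0.06 to 0.18. Friction asks 1 to 3 N at the grip. It stays where it is left, save near ON: thrown there without a reset it falls back toward the middle when let go. Latched on, it rests at 0.49.
- off_mark (a point): White mark at the OFF end of the slot. Pushing to OFF, the reset spring resists with 7 to 10 N at the grip, eases to some 4 N over 0.2 rad, then the switch resets with a click. Just beyond (0.02 rad) is a rubber stop, about 4 N/mm at the grip: 13 to 15 N there is sound, 20 N too much. The reset lies anywhere from -0.20 to -0.58 rad, differs between switches, and no pose shows it: feel for it.
- on_mark (a point): Green mark at the ON end of the slot. Throwing to ON once reset: 1 to 3 N at the grip at first, a peak of 8 to 11 N near 0.25 rad, then the lever snaps over its latch at 0.50 rad. A rubber stop (about 4 N/mm at the grip) begins near 0.57 rad; 14 N there is sound, 20 N too much.
- flag_window (a point): Small window in the black hood on the lid, beside the lever, centre of its top, 18 x 16 mm. The flag in it shows red while the switch is tripped and green from the moment it is reset.
- blue_white_jar_mid (a point): Blue and white herb jar, 68 mm across, 87 mm high, standing loose beside the box; centre, half-way up. Bystander.
- wood_stamp_mid (a point): Brown wooden stamp, 27 x 44 x 69 mm, standing loose; centre, half-way up. Bystander.
- nut_bag_mid (a point): Small clear bag of nuts, 90 x 73 x 38 mm, loose; centre, half-way up. Bystander.
- brass_weight_mid (a point): Brass-coloured scale weight, 36 mm across, 42 mm high, loose; centre, half-way up. Bystander.
Mind the look-alikes: they are no part of the job. Of the things that look like the switch_box, the larger one is meant.

How it is judged:
On the way:
1. the lever has been pushed over to the off side (value of joint trip_lever below -0.15 rad), for 0.05 s.
At the end, for the whole second after the job is handed in: the lever rests, let go, latched at ON (0.46 to 0.54 rad; it cannot stay there unless the switch was reset first) (value of joint trip_lever between 0.46 and 0.54 rad and velocity of joint trip_lever between -0.05 and 0.05 rad/s); the robot touches nothing.
It fails at once if the lever is strained against its off stop (about 20 N at the grip) (value of joint trip_lever below 0 rad and contact force between lever and switch_box above 48 N).
It fails at once if the lever is strained against its on stop (about 20 N at the grip) (value of joint trip_lever above 0.55 rad and contact force between lever and switch_box above 45 N).
It fails at once if the jar, stamp, bag of nuts or weight is knocked over or shifted by more than 2 cm (distance of any of blue_white_jar_mid, wood_stamp_mid, nut_bag_mid, brass_weight_mid from where it was at the start of the episode above 0.02 m).
It also fails if it takes over 61 s, if anything falls off the work surface, if the arm or the gripper's body presses on something with over 40 N, if the wrist force passes 120 N, or if a joint passes its speed limit or range.

ROBOT

A 7-joint arm with a two-finger parallel gripper is mounted at the origin on a cart in front of the work surface, level with it; the furniture and walls round the work are solid. World frame = base frame: x ahead of the robot, y to its left, z up, the work surface at z = 0. Lengths are in m, angles in rad, forces in N, time in s.
With the tool pointing down it reaches from about 0.4 to 0.9 m from the base axis. Payload 5.6 kg.
Tool frame: the origin (TCP) lies at the very end of the fingers, on their centre line; the grasp point (between the pads) lies 19 mm behind it; z points along the fingers, y is the direction in which the jaws open and shut (so a half turn about z gives the same grasp; the last joint's range is limited). The gripper opens to 92 mm and grips with 3 to 60 N. Pads are 20 mm wide; open, the fingers measure 128 mm over their backs; the gripper's body (75 mm by 189 mm) begins 69 mm behind the grasp point.
Start: joints at [-1.316, 0.468, -0.012, 1.603, 0.006, 1.071, -0.056], TCP at [0.191, 0.621, 0.215] pointing down, gripper open.
Joint ranges: [-2.53, 2.53], [-0.31, 2.02], [-1.57, 1.55], [0.28, 2.44], [-1.29, 4.43], [0.15, 1.84], [-2.92, 2.92]. Speed limits (rad/s): [2.57, 2.57, 3.14, 3.14, 3.14, 3.14, 3.14].

INTERFACE

Orientations are given as [roll, pitch, yaw] about the fixed x, y, z axes, in that order (R = Rz(yaw) Ry(pitch) Rx(roll)).
In Python, from plant import arm, read_camera gives the robot as it stands. The module is installed in compiled form; this text tells all that it offers.
- The arm moves only by the tool step_arm, never from a script. Its argument "series" is a list of rows, each an object of numbers: "fingers": the closure, from 0 (fully open) to 1 (shut); "dx", "dy", "dz": the shift along the world's x, y, z in units of 25 mm (1.0 is 25 mm); "rx", "ry", "rz": the turn, a rotation vector about the world's x, y, z in units of 6 degrees (1.0 is 6 degrees). A call has 1 to 20 rows; each row shifts and turns the pose as measured when the row begins; what a row does not reach is not made up. A row lasts 1/12 s, in which the tool goes at most 41.7 mm and 7.16 degrees, less where a joint would pass 70% of its speed; a pose out of reach is approached as far as the arm can. A call is refused whole if a number of a shift passes 1 or a number of a turn 1, either way. A call with a gripper value outside its range is refused whole. The fingers move at their own pace and stop on an object; "force" is the grip in N (left out, the last holds). Time passes only in rows, so rows that do not move let the fingers close. It gives the time, the measured TCP pose, the force and the opening at its end, in the units of the state.
- arm.read_state(): the state, without advancing time (a new reading comes with each control period).
- read_camera(name): name is "scene" or "top" or "wrist"; returns a dict with "image" (480x640x3 uint8, blue, green, red), "range_z" (480x640 float32, m along the optical axis (not along the pixel's ray), 0 where there is no reading), "fx", "fy", "cx", "cy" (pixels), "cam_to_world" (4x4, takes a point from camera to world coordinates). Camera axes: x right, y down, z forward; pixel columns grow to the right and rows downward; lengths in m; the calibration is good to about 2 mm. A picture is of the moment at which its call begins.
- arm.finish_job(): hands the job in, once; it reports no verdict.
The state is a dict: "clock": time; "q": joint angles; "qd": joint speeds; "tau": joint torques, N m; "ee_pos": TCP position; "orientation": TCP orientation; "contact_force": force on the tool from outside, world axes, zero at the start; "torque": the same for the moment, N m; "grip_width": opening from 0.0 (shut) to 1.0 (fully open).
Only numpy, scipy, OpenCV 4.12 (cv2) and the standard library are available. Lean on these libraries where they do the work, as an engineer would, in place of code of your own. Each camera call takes 0.05 s, during which the arm holds its last target. There are 200 camera calls.

## Working session

There is one attempt and no reset: what is moved stays moved. The work goes in short steps, Python scripts to look and compute and a tool call to move; the robot and the scene stay as the last step left them, time stands still between calls to the robot, and variables do not carry over. Pictures are saved under pics/ and viewed, about 8 in all and at most 12, crops included, and the job is handed in when it is done.

Besides the shell and the picture viewer there is one more tool, called after "Call:" as name(argument=value, ...) on one line, values as JSON. step_arm: Moves the arm, as the interface text tells. Its arguments: {"type":"object","properties":{"series":{"type":"array","items":{"type":"object","properties":{"fingers":{"type":"number"},"dx":{"type":"number"},"dy":{"type":"number"},"dz":{"type":"number"},"rx":{"type":"number"},"ry":{"type":"number"},"rz":{"type":"number"}}}},"force":{"type":"number"}},"required":["series"]}

```bash
mkdir -p pics
cat > h.py <<'E'
import numpy as np, cv2
from plant import arm, read_camera
def pts(c):
    z=c["range_z"]; v,u=np.mgrid[0:480,0:640]
    P=np.stack([(u-c["cx"])/c["fx"]*z,(v-c["cy"])/c["fy"]*z,z],-1)
    M=np.array(c["cam_to_world"]); return P@M[:3,:3].T+M[:3,3]
E
python3 - <<'E'
from h import *
print(arm.read_state())
for n in("top","scene"):
    c=read_camera(n); cv2.imwrite(f"pics/{n}0.png",c["image"]); np.savez(f"{n}0.npz",**c); print(n,np.round(c["cam_to_world"],3).tolist(),c["fx"])
E
```

```text
{'clock': 0.0, 'q': array([-1.31600524,  0.46839813, -0.01158744,  1.60357766,  0.00600419,
        1.07137774, -0.05631896]), 'qd': array([ 1.16367440e-03,  3.32131545e-04, -2.28211453e-04, -9.82500600e-05,
        6.00138712e-04,  1.31408836e-03,  6.96828061e-05]), 'tau': array([-8.62859088e-04, -5.20559800e+01, -1.29232297e-02, -2.43764788e+01,
       -5.67591470e-02,  1.68612774e-02,  1.48106442e-04]), 'ee_pos': array([0.19062927, 0.62083695, 0.21364576]), 'orientation': array([-3.13987102e+00,  1.31843648e-04,  2.84370680e+00]), 'contact_force': array([ 0.23391713,  0.1306351 , -0.47913272]), 'torque': array([-0.01111265,  0.00216143,  0.01437144]), 'grip_width': 0.9997803490534944}
top [[0.033, -0.979, 0.2, 0.382], [-0.999, -0.032, 0.009, 0.072], [-0.002, -0.2, -0.98, 1.195], [0.0, 0.0, 0.0, 1.0]] 574.6794594607636
scene [[0.637, -0.595, 0.489, 0.055], [-0.77, -0.488, 0.411, -0.346], [-0.006, -0.639, -0.769, 0.959], [0.0, 0.0, 0.0, 1.0]] 584.2553669846031
```

View pics/top0.png

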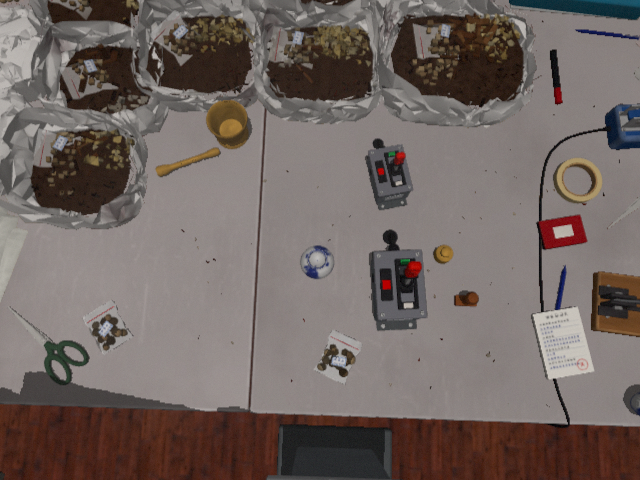

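View pics/scene0.png

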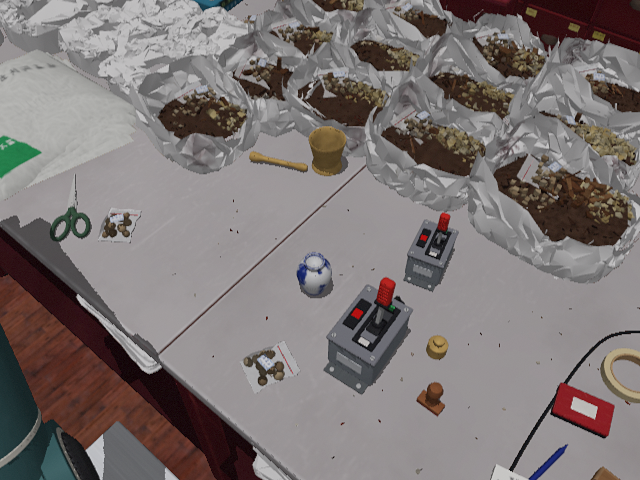

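Top view: the large box is at about (398,288), with its grip at (413,270), green mark at (405,262), white mark at (408,306) and the elbow at (390,240). So the box's +x points roughly along world +x. The jar is at (317,262), the weight at (444,254), the stamp at (467,298) and the bag at (340,355). The smaller box at (390,175) is the look-alike.

Run:
```python
from h import *
for n in("top","scene"):
    c=dict(np.load(n+"0.npz")); P=pts(c); hsv=cv2.cvtColor(c["image"],cv2.COLOR_BGR2HSV)
    red=((hsv[...,0]<8)|(hsv[...,0]>173))&(hsv[...,1]>170)&(hsv[...,2]>90)
    near=(abs(P[...,0]-.33)<.25)&(abs(P[...,1])<.25)
    for nm,m in(("red hi",red&near&(P[...,2]>.12)),("red lid",red&near&(P[...,2]>.05)&(P[...,2]<.11)),("lid grey",(abs(P[...,2]-.091)<.004)&(hsv[...,1]<70)&(hsv[...,2]>60))):
        k,L,S,C=cv2.connectedComponentsWithStats(m.astype(np.uint8))
        for i in range(1,k):
            if S[i,4]<25: continue
            q=P[L==i]; print(n,nm,S[i],np.round(np.median(q,0),3),np.round(q.min(0),3),np.round(q.max(0),3))
            if nm=="lid grey" and S[i,4]>300:
                r=cv2.minAreaRect((q[:,:2]*1000).astype(np.float32)); print("  rect",r)
            if nm=="red hi":
                d=q-q.mean(0); print("  axis",np.linalg.svd(d,full_matrices=0)[2][0], "top",q[q[:,2]>q[:,2].max()-.008].mean(0))
    for nm,uv in dict(jar=(317,262),weight=(444,253),stamp=(470,298),bag=(340,355)).items():
        if n=="top": print(nm,np.round(P[uv[1],uv[0]],3))
```

```text
top red hi [408 261  14  16 167] [ 0.542 -0.097  0.199] [ 0.533 -0.109  0.161] [ 0.555 -0.087  0.206]
  axis [-0.39892315 -0.06105315 -0.91494963] top [ 0.54594929 -0.09767306  0.20081156]
top red lid [382 280   9  10  81] [ 0.526 -0.061  0.095] [ 0.516 -0.069  0.09 ] [ 0.534 -0.053  0.099]
top lid grey [43  0  5 17 27] [1.097 0.673 0.09 ] [1.078 0.668 0.087] [1.117 0.68  0.094]
top lid grey [50  0 20  5 43] [1.114 0.644 0.089] [1.107 0.622 0.087] [1.118 0.663 0.094]
top lid grey [213   0  24   6  68] [1.123 0.286 0.091] [1.117 0.265 0.087] [1.128 0.314 0.095]
top lid grey [399   1  93   9 269] [ 1.132 -0.19   0.091] [ 1.121 -0.28   0.087] [ 1.141 -0.084  0.095]
top lid grey [148   3  43  43 447] [1.064 0.407 0.091] [1.02  0.362 0.087] [1.117 0.447 0.095]
  rect ((1069.485107421875, 395.1394958496094), (62.217491149902344, 109.83267974853516), 53.86344909667969)
top lid grey [203   4  12   7  35] [1.109 0.321 0.091] [1.105 0.311 0.087] [1.116 0.334 0.095]
top lid grey [244   4   8  20  66] [1.097 0.24  0.092] [1.073 0.231 0.087] [1.122 0.245 0.095]
top lid grey [145   7  23  24  67] 
[... 10507 characters left out ...]
-0.152  0.092] [ 1.003 -0.166  0.087] [ 1.024 -0.13   0.095]
scene lid grey [473 188  10  14  30] [ 0.909 -0.081  0.09 ] [ 0.902 -0.095  0.087] [ 0.921 -0.063  0.095]
scene lid grey [483 204  67  37 234] [ 0.891 -0.174  0.091] [ 0.881 -0.245  0.087] [ 0.899 -0.101  0.095]
scene lid grey [553 240  49  22 190] [ 0.9   -0.298  0.091] [ 0.889 -0.34   0.087] [ 0.907 -0.252  0.095]
scene lid grey [ 326  284   87   82 1929] [ 0.502 -0.088  0.092] [ 0.454 -0.14   0.087] [ 0.595 -0.034  0.095]
  rect ((524.638671875, -86.73556518554688), (136.18045043945312, 96.74127197265625), 4.587863445281982)
scene lid grey [360 328  17  15 109] [ 0.501 -0.1    0.092] [ 0.493 -0.113  0.088] [ 0.509 -0.088  0.095]
```

Measured: box centre about (0.526, -0.087), yaw 4.6°, and a lid rectangle of 134 x 96 mm against the given 130 x 92. Pivot is at about (0.5275, -0.099, 0.062). The grip top at (0.543, -0.098, 0.201) puts the lever at about 0.11 rad, inside the tripped range. I'll push with closed fingers, jaw axis along the box's y, first from the +x side.

Call:
step_arm(series=[{"dz": 1,"fingers": 1},{"dz": 1,"dx": 0.4,"dy": -0.7,"rz": 0.2,"fingers": 1},{"dx": 0.55,"dy": -1,"rz": 0.2,"fingers": 1},{"dx": 0.55,"dy": -1,"rz": 0.2,"fingers": 1},{"dx": 0.55,"dy": -1,"rz": 0.2,"fingers": 1},{"dx": 0.55,"dy": -1,"rz": 0.2,"fingers": 1},{"dx": 0.55,"dy": -1,"rz": 0.2,"fingers": 1},{"dx": 0.55,"dy": -1,"rz": 0.2,"fingers": 1},{"dx": 0.55,"dy": -1,"rz": 0.2,"fingers": 1},{"dx": 0.55,"dy": -1,"rz": 0.2,"fingers": 1},{"dx": 0.55,"dy": -1,"rz": 0.2,"fingers": 1},{"dx": 0.55,"dy": -1,"rz": 0.2,"fingers": 1}])

```text
$.series[0]: bad value
```

Call:
step_arm(series=[{"dx": 0,"dy": 0,"dz": 0.9,"rx": 0,"ry": 0,"rz": 0,"fingers": 1.0}])

```text
clock: 0.18
ee_pos: [0.1898, 0.618, 0.2315]
orientation: [-3.131, 0.001, 2.844]
contact_force: [0.7, -1.2, -0.7]
grip_width: 0.949
```

Call:
step_arm(series=[{"dx": 0.4,"dy": -0.7,"dz": 0.9,"rx": 0,"ry": 0,"rz": 0.2,"fingers": 1},{"dx": 0.55,"dy": -0.95,"dz": 0.5,"rx": 0,"ry": 0,"rz": 0.2,"fingers": 1},{"dx": 0.55,"dy": -0.95,"dz": 0,"rx": 0,"ry": 0,"rz": 0.2,"fingers": 1},{"dx": 0.55,"dy": -0.95,"dz": 0,"rx": 0,"ry": 0,"rz": 0.2,"fingers": 1},{"dx": 0.55,"dy": -0.95,"dz": 0,"rx": 0,"ry": 0,"rz": 0.2,"fingers": 1},{"dx": 0.55,"dy": -0.95,"dz": 0,"rx": 0,"ry": 0,"rz": 0.2,"fingers": 1},{"dx": 0.55,"dy": -0.95,"dz": 0,"rx": 0,"ry": 0,"rz": 0.2,"fingers": 1},{"dx": 0.55,"dy": -0.95,"dz": 0,"rx": 0,"ry": 0,"rz": 0.2,"fingers": 1},{"dx": 0.55,"dy": -0.95,"dz": 0,"rx": 0,"ry": 0,"rz": 0.2,"fingers": 1},{"dx": 0.55,"dy": -0.95,"dz": 0,"rx": 0,"ry": 0,"rz": 0.2,"fingers": 1},{"dx": 0.55,"dy": -0.95,"dz": 0,"rx": 0,"ry": 0,"rz": 0.2,"fingers": 1},{"dx": 0.55,"dy": -0.95,"dz": 0,"rx": 0,"ry": 0,"rz": 0.2,"fingers": 1}])

```text
clock: 1.18
ee_pos: [0.3493, 0.3303, 0.2666]
orientation: [-3.13, -0.004, 3.12]
contact_force: [0.1, 0.3, 0.2]
grip_width: 0.079
```

Call:
step_arm(series=[{"dx": 0.55,"dy": -0.95,"dz": 0,"rx": 0,"ry": 0,"rz": 0.1,"fingers": 1},{"dx": 0.55,"dy": -0.95,"dz": 0,"rx": 0,"ry": 0,"rz": 0.1,"fingers": 1},{"dx": 0.55,"dy": -0.95,"dz": 0,"rx": 0,"ry": 0,"rz": 0.1,"fingers": 1},{"dx": 0.55,"dy": -0.95,"dz": 0,"rx": 0,"ry": 0,"rz": 0.1,"fingers": 1},{"dx": 0.55,"dy": -0.95,"dz": 0,"rx": 0,"ry": 0,"rz": 0.1,"fingers": 1},{"dx": 0.55,"dy": -0.95,"dz": 0,"rx": 0,"ry": 0,"rz": 0.1,"fingers": 1},{"dx": 0.55,"dy": -0.95,"dz": 0,"rx": 0,"ry": 0,"rz": 0.1,"fingers": 1},{"dx": 0.55,"dy": -0.95,"dz": 0,"rx": 0,"ry": 0,"rz": 0.1,"fingers": 1},{"dx": 0.55,"dy": -0.95,"dz": 0,"rx": 0,"ry": 0,"rz": 0.1,"fingers": 1},{"dx": 0.55,"dy": -0.95,"dz": 0,"rx": 0,"ry": 0,"rz": 0.1,"fingers": 1},{"dx": 0.55,"dy": -0.95,"dz": 0,"rx": 0,"ry": 0,"rz": 0.1,"fingers": 1},{"dx": 0.55,"dy": -0.95,"dz": 0,"rx": 0,"ry": 0,"rz": 0,"fingers": 1},{"dx": 0.55,"dy": -0.95,"dz": 0,"rx": 0,"ry": 0,"rz": 0,"fingers": 1},{"dx": 0.55,"dy": -0.95,"dz": 0,"rx": 0,"ry": 0,"rz": 0,"fingers": 1},{"dx": 0.55,"dy": -0.95,"dz": 0,"rx": 0,"ry": 0,"rz": 0,"fingers": 1},{"dx": 0.55,"dy": -0.95,"dz": 0,"rx": 0,"ry": 0,"rz": 0,"fingers": 1},{"dx": 0.55,"dy": -0.95,"dz": 0,"rx": 0,"ry": 0,"rz": 0,"fingers": 1},{"dx": 0.5,"dy": -0.5,"dz": 0,"rx": 0,"ry": 0,"rz": 0,"fingers": 1}])

```text
clock: 2.68
ee_pos: [0.5998, -0.1129, 0.2626]
orientation: [-3.129, -0.012, -3.043]
contact_force: [-0.3, 0.2, -1.1]
grip_width: 0.005
```

Call:
step_arm(series=[{"dx": 0,"dy": 0.4,"dz": -0.5,"rx": 0,"ry": 0,"rz": -0.2,"fingers": 1},{"dx": 0,"dy": 0.36,"dz": -0.8,"rx": 0,"ry": 0,"rz": 0,"fingers": 1},{"dx": 0,"dy": 0,"dz": -0.9,"rx": 0,"ry": 0,"rz": 0,"fingers": 1},{"dx": 0,"dy": 0,"dz": -0.9,"rx": 0,"ry": 0,"rz": 0,"fingers": 1},{"dx": 0,"dy": 0,"dz": -0.7,"rx": 0,"ry": 0,"rz": 0,"fingers": 1},{"dx": 0,"dy": 0,"dz": -0.3,"rx": 0,"ry": 0,"rz": 0,"fingers": 1},{"dx": 0,"dy": 0,"dz": 0,"rx": 0,"ry": 0,"rz": 0,"fingers": 1}])

```text
clock: 3.27
ee_pos: [0.6005, -0.1002, 0.1541]
orientation: [-3.125, -0.013, -3.074]
contact_force: [-0.1, -0.2, -0.4]
grip_width: 0.006
```

Run:
```python
from h import *
a=read_camera("top")["image"][200:340,320:480]; b=read_camera("scene")["image"][200:400,280:480]
cv2.imwrite("pics/p1.png",np.hstack([cv2.resize(a,(400,350)),cv2.resize(b,(350,350))]))
```

```text
(no output)
```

View pics/p1.png

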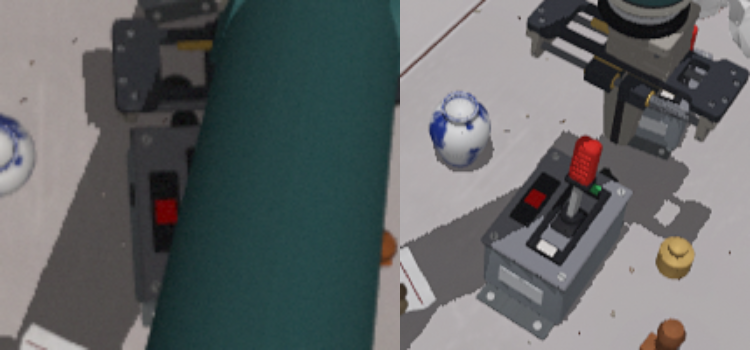

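Call:
step_arm(series=[{"dx": -0.7,"dy": 0.1,"dz": 0,"rx": 0,"ry": 0,"rz": 0,"fingers": 1},{"dx": -0.5,"dy": 0.05,"dz": 0,"rx": 0,"ry": 0,"rz": 0,"fingers": 1},{"dx": -0.2,"dy": 0,"dz": 0,"rx": 0,"ry": 0,"rz": 0,"fingers": 1},{"dx": -0.2,"dy": 0,"dz": 0,"rx": 0,"ry": 0,"rz": 0,"fingers": 1}])

```text
clock: 3.7
ee_pos: [0.5647, -0.0973, 0.1608]
orientation: [-3.123, -0.001, -3.074]
contact_force: [-0.3, 0.2, -0.1]
grip_width: 0.002
```

Call:
step_arm(series=[{"dx": -0.2,"dy": 0,"dz": 0,"rx": 0,"ry": 0,"rz": 0,"fingers": 1},{"dx": -0.2,"dy": 0,"dz": 0,"rx": 0,"ry": 0,"rz": 0,"fingers": 1}])

```text
clock: 3.87
ee_pos: [0.5559, -0.0976, 0.1628]
orientation: [-3.122, 0.003, -3.074]
contact_force: [1.3, 0.5, -0.3]
grip_width: 0.006
```

Call:
step_arm(series=[{"dx": -0.2,"dy": 0,"dz": 0,"rx": 0,"ry": 0,"rz": 0,"fingers": 1},{"dx": -0.2,"dy": 0,"dz": 0,"rx": 0,"ry": 0,"rz": 0,"fingers": 1}])

```text
clock: 4.03
ee_pos: [0.5464, -0.0982, 0.1638]
orientation: [-3.121, 0.006, -3.074]
contact_force: [0.8, 0.1, 0.5]
grip_width: 0.009
```

Call:
step_arm(series=[{"dx": -0.2,"dy": 0,"dz": -0.2,"rx": 0,"ry": 0,"rz": 0,"fingers": 1},{"dx": -0.2,"dy": 0,"dz": -0.2,"rx": 0,"ry": 0,"rz": 0,"fingers": 1}])

```text
clock: 4.2
ee_pos: [0.5386, -0.0984, 0.1554]
orientation: [-3.121, 0.014, -3.074]
contact_force: [7.1, 0.2, 6.8]
grip_width: 0.004
```

Call:
step_arm(series=[{"dx": -0.2,"dy": 0,"dz": -0.1,"rx": 0,"ry": 0,"rz": 0,"fingers": 1}])

```text
clock: 4.28
ee_pos: [0.5381, -0.0984, 0.1548]
orientation: [-3.119, 0.025, -3.073]
contact_force: [10.4, 0.6, 13.8]
grip_width: 0.005
```

Call:
step_arm(series=[{"dx": -0.15,"dy": 0,"dz": -0.1,"rx": 0,"ry": 0,"rz": 0,"fingers": 1}])

```text
clock: 4.37
ee_pos: [0.5383, -0.0984, 0.1545]
orientation: [-3.118, 0.034, -3.073]
contact_force: [3.1, 0.3, 13.1]
grip_width: 0.007
```

Run:
```python
from h import *
c=read_camera("scene"); b=c["image"][180:400,260:480]; np.savez("s.npz",**c)
w=read_camera("wrist")["image"]
cv2.imwrite("pics/p2.png",np.hstack([cv2.resize(b,(400,400)),cv2.resize(w,(400,400))]))
s=arm.read_state(); print(s["contact_force"],s["ee_pos"],s["torque"])
```

```text
[5.70402471 0.42415532 9.184009  ] [ 0.53824893 -0.09841946  0.15457717] [ 0.09786131 -1.33834375  0.05402213]
```

View pics/p2.png

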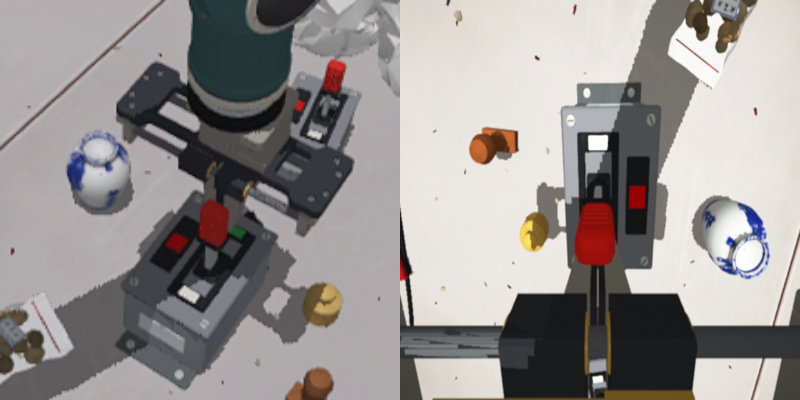

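The finger bears on the +x face of the grip at about -0.09 rad, the flag is still red and the spring resists. My downward component only adds friction on the grip, so I'll drop it and push a bit harder.

Call:
step_arm(series=[{"dx": -0.25,"dy": 0,"dz": 0.08,"rx": 0,"ry": -0.2,"rz": 0,"fingers": 1}])

```text
clock: 4.55
ee_pos: [0.5364, -0.0982, 0.1574]
orientation: [-3.115, 0.063, -3.072]
contact_force: [9.7, 0.4, -5.5]
grip_width: 0.008
```

Call:
step_arm(series=[{"dx": -0.3,"dy": 0,"dz": 0.0,"rx": 0,"ry": 0,"rz": 0,"fingers": 1}])

```text
clock: 4.63
ee_pos: [0.5319, -0.0983, 0.1583]
orientation: [-3.113, 0.072, -3.071]
contact_force: [9.5, -1.7, -4.9]
grip_width: 0.005
```

Call:
step_arm(series=[{"dx": -0.3,"dy": 0,"dz": 0.0,"rx": 0,"ry": 0,"rz": 0,"fingers": 1}])

```text
clock: 4.72
ee_pos: [0.5272, -0.0983, 0.1589]
orientation: [-3.111, 0.079, -3.07]
contact_force: [8.3, -1.4, -4.0]
grip_width: 0.003
```

Call:
step_arm(series=[{"dx": -0.25,"dy": 0,"dz": -0.03,"rx": 0,"ry": 0,"rz": 0,"fingers": 1}])

```text
clock: 4.8
ee_pos: [0.523, -0.0985, 0.1586]
orientation: [-3.11, 0.085, -3.07]
contact_force: [6.5, -1.0, -2.4]
grip_width: 0.009
```

```bash
cat > f.py <<'E'
from h import *
c=read_camera("scene"); i=c["image"]; P=pts(c); s=arm.read_state()
h=cv2.cvtColor(i,cv2.COLOR_BGR2HSV)
m=(abs(P[...,0]-.525)<.025)&(abs(P[...,1]+.06)<.015)&(abs(P[...,2]-.096)<.012)&(h[...,1]>120)&(h[...,2]>60)
print("flag hue counts r/g",(m&((h[...,0]<10)|(h[...,0]>170))).sum(),(m&(abs(h[...,0]-65)<25)).sum())
r=((h[...,0]<8)|(h[...,0]>173))&(h[...,1]>150)&(h[...,2]>60)&(P[...,2]>.115)&(abs(P[...,0]-.53)<.12)&(abs(P[...,1]+.1)<.05)
q=P[r]
if len(q): t=q[q[:,2]>q[:,2].max()-.012].mean(0); print("grip top",np.round(t,3),"ang~",np.round(np.arctan2(t[0]-.5275,t[2]-.062),3),"med ang",np.round(np.arctan2(np.median(q[:,0])-.5275,np.median(q[:,2])-.062),3),len(q))
print(s["clock"],np.round(s["contact_force"],1),np.round(s["ee_pos"],4))
E
python3 f.py
```

```text
flag hue counts r/g 50 15
grip top [ 0.491 -0.103  0.198] ang~ -0.26 med ang -0.272 296
4.85 [ 2.2 -0.3 -0.2] [ 0.5214 -0.0986  0.1582]
```

Call:
step_arm(series=[{"dx": -0.15,"dy": 0,"dz": 0,"rx": 0,"ry": 0,"rz": 0,"fingers": 1}])

```text
clock: 4.93
ee_pos: [0.5187, -0.0987, 0.1583]
orientation: [-3.109, 0.085, -3.07]
contact_force: [4.6, 0.1, -1.3]
grip_width: 0.006
```

Call:
step_arm(series=[{"dx": -0.15,"dy": 0,"dz": 0,"rx": 0,"ry": 0,"rz": 0,"fingers": 1}])

```text
clock: 5.02
ee_pos: [0.5152, -0.0987, 0.1581]
orientation: [-3.109, 0.086, -3.07]
contact_force: [4.3, -1.2, -1.6]
grip_width: 0.002
```

```bash
python3 f.py
python3 - <<'E'
from h import *
c=np.load("s.npz");i=c["image"];P=pts(c);h=cv2.cvtColor(i,cv2.COLOR_BGR2HSV)
m=(abs(P[...,0]-.525)<.025)&(abs(P[...,1]+.06)<.015)&(abs(P[...,2]-.096)<.012)&(h[...,1]>120)&(h[...,2]>60)
print("base",(m&((h[...,0]<10)|(h[...,0]>170))).sum(),(m&(abs(h[...,0]-65)<25)).sum())
E
```

```text
flag hue counts r/g 21 18
grip top [ 0.481 -0.104  0.195] ang~ -0.334 med ang -0.336 272
5.0667 [ 4.6 -0.3 -2.4] [ 0.5148 -0.0987  0.1581]
base 85 0
```

Run:
```python
from h import *
a=read_camera("top")["image"][240:330,350:440]; b=read_camera("scene")["image"][250:400,310:460]
cv2.imwrite("pics/p3.png",np.hstack([cv2.resize(a,(400,400)),cv2.resize(b,(400,400))]))
print(arm.read_state()["contact_force"])
```

```text
[ 3.48611847 -1.38701711 -1.39530158]
```

View pics/p3.png

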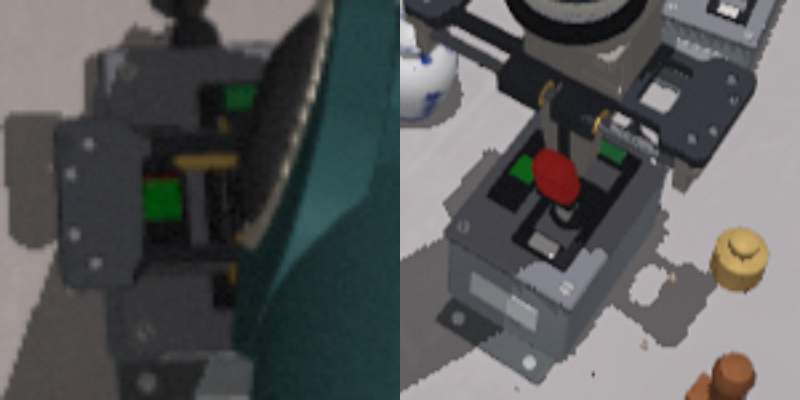

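Both views show the flag green, so the switch has reset at about -0.3 rad. I'll make small pushes to feel the stop.

Call:
step_arm(series=[{"dx": -0.12,"dy": 0,"dz": 0,"rx": 0,"ry": 0,"rz": 0,"fingers": 1}])

```text
clock: 5.25
ee_pos: [0.5135, -0.0986, 0.1584]
orientation: [-3.109, 0.088, -3.07]
contact_force: [9.9, -0.7, -3.5]
grip_width: 0.002
```

Call:
step_arm(series=[{"dx": -0.15,"dy": 0,"dz": 0,"rx": 0,"ry": 0,"rz": 0,"fingers": 1}])

```text
clock: 5.33
ee_pos: [0.5127, -0.0986, 0.1591]
orientation: [-3.107, 0.094, -3.069]
contact_force: [13.2, 0.3, -4.3]
grip_width: 0.007
```

It is on the stop at 13 N. Now I'll back off, lift over the lever and come down on its -x side.

Call:
step_arm(series=[{"dx": 0.8,"dy": 0,"dz": 0,"rx": 0,"ry": 0,"rz": 0,"fingers": 1},{"dx": 0.4,"dy": 0,"dz": 0.5,"rx": 0,"ry": 0.3,"rz": 0,"fingers": 1},{"dx": 0,"dy": 0,"dz": 0.9,"rx": 0,"ry": 0.3,"rz": 0,"fingers": 1},{"dx": 0,"dy": 0,"dz": 0.9,"rx": 0,"ry": 0.3,"rz": 0,"fingers": 1},{"dx": 0,"dy": 0,"dz": 0.9,"rx": 0,"ry": 0,"rz": 0,"fingers": 1},{"dx": -0.5,"dy": -0.1,"dz": 0.2,"rx": 0,"ry": 0,"rz": 0,"fingers": 1},{"dx": -0.9,"dy": -0.1,"dz": 0,"rx": 0,"ry": 0,"rz": 0,"fingers": 1},{"dx": -0.9,"dy": -0.1,"dz": 0,"rx": 0,"ry": 0,"rz": 0,"fingers": 1},{"dx": -0.9,"dy": 0,"dz": 0,"rx": 0,"ry": 0,"rz": 0,"fingers": 1},{"dx": -0.6,"dy": 0,"dz": 0,"rx": 0,"ry": 0,"rz": 0,"fingers": 1},{"dx": 0,"dy": 0,"dz": 0,"rx": 0,"ry": 0,"rz": 0,"fingers": 1}])

```text
clock: 6.25
ee_pos: [0.4273, -0.1039, 0.2395]
orientation: [-3.122, -0.051, -3.07]
contact_force: [0.1, -1.1, -0.3]
grip_width: 0.005
```

```bash
python3 f.py
```

```text
flag hue counts r/g 0 1
grip top [ 0.481 -0.104  0.195] ang~ -0.336 med ang -0.338 279
6.3 [ 0.4  0.4 -0.5] [ 0.4288 -0.1038  0.2396]
```

Call:
step_arm(series=[{"dx": 0,"dy": 0,"dz": -0.8,"rx": 0,"ry": 0,"rz": 0,"fingers": 1},{"dx": 0,"dy": 0,"dz": -0.9,"rx": 0,"ry": 0,"rz": 0,"fingers": 1},{"dx": 0,"dy": 0,"dz": -0.9,"rx": 0,"ry": 0,"rz": 0,"fingers": 1},{"dx": 0,"dy": 0,"dz": -0.6,"rx": 0,"ry": 0,"rz": 0,"fingers": 1},{"dx": 0.2,"dy": 0,"dz": 0,"rx": 0,"ry": 0,"rz": 0,"fingers": 1},{"dx": 0.4,"dy": 0.05,"dz": 0,"rx": 0,"ry": 0,"rz": 0,"fingers": 1}])

```text
clock: 6.8
ee_pos: [0.4454, -0.1019, 0.1565]
orientation: [-3.122, -0.054, -3.068]
contact_force: [1.0, -0.1, 0.2]
grip_width: 0.003
```

Call:
step_arm(series=[{"dx": 0.3,"dy": 0.03,"dz": 0,"rx": 0,"ry": 0,"rz": 0,"fingers": 1},{"dx": 0.3,"dy": 0.03,"dz": 0,"rx": 0,"ry": 0,"rz": 0,"fingers": 1},{"dx": 0.3,"dy": 0.03,"dz": 0,"rx": 0,"ry": 0,"rz": 0,"fingers": 1},{"dx": 0.3,"dy": 0.03,"dz": 0,"rx": 0,"ry": 0,"rz": 0,"fingers": 1}])

```text
clock: 7.13
ee_pos: [0.4803, -0.0986, 0.1586]
orientation: [-3.122, -0.055, -3.067]
contact_force: [-4.1, 0.5, 3.8]
grip_width: 0.005
```

Call:
step_arm(series=[{"dx": 0.3,"dy": 0,"dz": 0,"rx": 0,"ry": 0,"rz": 0,"fingers": 1},{"dx": 0.3,"dy": 0,"dz": 0,"rx": 0,"ry": 0,"rz": 0,"fingers": 1}])

```text
clock: 7.3
ee_pos: [0.4968, -0.0981, 0.1595]
orientation: [-3.123, -0.056, -3.067]
contact_force: [-3.6, -0.2, 3.1]
grip_width: 0.01
```

Call:
step_arm(series=[{"dx": 0.3,"dy": 0,"dz": 0,"rx": 0,"ry": 0,"rz": 0,"fingers": 1},{"dx": 0.3,"dy": 0,"dz": 0,"rx": 0,"ry": 0,"rz": 0,"fingers": 1}])

```text
clock: 7.47
ee_pos: [0.5132, -0.0974, 0.1599]
orientation: [-3.124, -0.056, -3.066]
contact_force: [-4.0, 0.8, 3.7]
grip_width: 0.003
```

Call:
step_arm(series=[{"dx": 0.3,"dy": 0,"dz": 0,"rx": 0,"ry": 0,"rz": 0,"fingers": 1}])

```text
clock: 7.55
ee_pos: [0.5208, -0.0968, 0.1598]
orientation: [-3.125, -0.058, -3.066]
contact_force: [-5.3, 1.4, 3.8]
grip_width: 0.003
```

```bash
python3 f.py
```

```text
flag hue counts r/g 0 18
grip top [ 0.539 -0.109  0.19 ] ang~ 0.092 med ang 0.079 59
7.6 [-3.5  1.7  2. ] [ 0.5223 -0.0967  0.1598]
```

Call:
step_arm(series=[{"dx": 0.3,"dy": 0,"dz": 0,"rx": 0,"ry": 0,"rz": 0,"fingers": 1},{"dx": 0.3,"dy": 0,"dz": 0,"rx": 0,"ry": 0,"rz": 0,"fingers": 1}])

```text
clock: 7.77
ee_pos: [0.5322, -0.0962, 0.1587]
orientation: [-3.128, -0.069, -3.065]
contact_force: [-11.0, 1.6, 8.1]
grip_width: 0.007
```

Call:
step_arm(series=[{"dx": 0.3,"dy": 0,"dz": 0,"rx": 0,"ry": 0,"rz": 0,"fingers": 1},{"dx": 0.3,"dy": 0,"dz": 0,"rx": 0,"ry": 0,"rz": 0,"fingers": 1}])

```text
clock: 7.93
ee_pos: [0.5413, -0.0955, 0.1573]
orientation: [-3.132, -0.085, -3.066]
contact_force: [-8.8, 1.4, 3.4]
grip_width: 0.004
```

Call:
step_arm(series=[{"dx": 0.3,"dy": 0,"dz": 0,"rx": 0,"ry": 0,"rz": 0,"fingers": 1}])

```text
clock: 8.02
ee_pos: [0.546, -0.0951, 0.1562]
orientation: [-3.134, -0.092, -3.066]
contact_force: [-11.0, 0.7, 2.0]
grip_width: 0.005
```

Call:
step_arm(series=[{"dx": 0.25,"dy": 0,"dz": 0,"rx": 0,"ry": 0,"rz": 0,"fingers": 1}])

```text
clock: 8.1
ee_pos: [0.55, -0.0949, 0.1552]
orientation: [-3.135, -0.098, -3.066]
contact_force: [-7.5, 0.9, 1.0]
grip_width: 0.007
```

Call:
step_arm(series=[{"dx": 0.2,"dy": 0,"dz": 0,"rx": 0,"ry": 0,"rz": 0,"fingers": 1}])

```text
clock: 8.18
ee_pos: [0.553, -0.0947, 0.154]
orientation: [-3.136, -0.104, -3.066]
contact_force: [-7.6, 1.8, 1.5]
grip_width: 0.006
```

Call:
step_arm(series=[{"dx": 0.2,"dy": 0,"dz": 0,"rx": 0,"ry": 0,"rz": 0,"fingers": 1}])

```text
clock: 8.27
ee_pos: [0.5558, -0.0945, 0.153]
orientation: [-3.138, -0.11, -3.066]
contact_force: [-7.4, 0.9, 1.9]
grip_width: 0.005
```

```bash
python3 f.py
```

```text
flag hue counts r/g 0 22
grip top [ 0.583 -0.106  0.179] ang~ 0.443 med ang 0.445 68
8.3167 [-5.5  0.8  1.4] [ 0.5566 -0.0944  0.1527]
```

Call:
step_arm(series=[{"dx": 0.2,"dy": 0,"dz": 0,"rx": 0,"ry": 0,"rz": 0,"fingers": 1}])

```text
clock: 8.4
ee_pos: [0.559, -0.0942, 0.1517]
orientation: [-3.139, -0.115, -3.066]
contact_force: [-8.5, 0.7, 1.2]
grip_width: 0.009
```

Call:
step_arm(series=[{"dx": 0.15,"dy": 0,"dz": 0,"rx": 0,"ry": 0,"rz": 0,"fingers": 1}])

```text
clock: 8.48
ee_pos: [0.5608, -0.0941, 0.1507]
orientation: [-3.14, -0.121, -3.066]
contact_force: [-7.4, 1.3, 2.7]
grip_width: 0.003
```

```bash
python3 f.py
```

```text
flag hue counts r/g 0 30
grip top [ 0.589 -0.105  0.176] ang~ 0.498 med ang 0.497 70
8.5333 [-6.9  0.5  3.1] [ 0.5612 -0.094   0.1507]
```

Call:
step_arm(series=[{"dx": 0.2,"dy": 0,"dz": 0,"rx": 0,"ry": 0,"rz": 0,"fingers": 1}])

```text
clock: 8.62
ee_pos: [0.5634, -0.0939, 0.1498]
orientation: [-3.141, -0.127, -3.066]
contact_force: [-8.6, 1.3, 2.1]
grip_width: 0.006
```

Call:
step_arm(series=[{"dx": 0.2,"dy": 0,"dz": 0,"rx": 0,"ry": 0,"rz": 0,"fingers": 1}])

```text
clock: 8.7
ee_pos: [0.5649, -0.0938, 0.1488]
orientation: [3.141, -0.136, -3.066]
contact_force: [-12.2, 1.2, 7.5]
grip_width: 0.006
```

```bash
python3 f.py
```

```text
flag hue counts r/g 0 17
grip top [ 0.595 -0.105  0.174] ang~ 0.54 med ang 0.543 70
8.75 [-10.7   0.6   6. ] [ 0.5651 -0.0937  0.1487]
```

The rise to about 14 N near 0.57 rad means the ON stop. I'll back away slowly and check that it latched.

Call:
step_arm(series=[{"dx": -0.2,"dy": 0,"dz": 0.1,"rx": 0,"ry": 0,"rz": 0,"fingers": 1},{"dx": -0.4,"dy": 0,"dz": 0,"rx": 0,"ry": 0,"rz": 0,"fingers": 1},{"dx": -0.8,"dy": 0,"dz": 0,"rx": 0,"ry": 0,"rz": 0,"fingers": 1},{"dx": -0.9,"dy": 0,"dz": 0,"rx": 0,"ry": 0,"rz": 0,"fingers": 1},{"dx": -0.9,"dy": 0,"dz": 0.3,"rx": 0,"ry": 0,"rz": 0,"fingers": 1},{"dx": 0,"dy": 0,"dz": 0.8,"rx": 0,"ry": 0,"rz": 0,"fingers": 1},{"dx": 0,"dy": 0,"dz": 0.9,"rx": 0,"ry": 0,"rz": 0,"fingers": 1},{"dx": 0,"dy": 0,"dz": 0.9,"rx": 0,"ry": 0,"rz": 0,"fingers": 1},{"dx": 0,"dy": 0,"dz": 0,"rx": 0,"ry": 0,"rz": 0,"fingers": 1},{"dx": 0,"dy": 0,"dz": 0,"rx": 0,"ry": 0,"rz": 0,"fingers": 1},{"dx": 0,"dy": 0,"dz": 0,"rx": 0,"ry": 0,"rz": 0,"fingers": 1}])

```text
clock: 9.67
ee_pos: [0.4852, -0.0959, 0.2249]
orientation: [-3.137, -0.116, -3.067]
contact_force: [0.2, -0.8, -0.8]
grip_width: 0.003
```

```bash
python3 f.py; sleep 0; python3 f.py
python3 - <<'E'
from h import *
a=read_camera("scene")["image"]; cv2.imwrite("pics/p4.png",a[150:450,220:520])
E
```

```text
flag hue counts r/g 0 17
grip top [ 0.478 -0.136  0.334] ang~ -0.181 med ang 0.406 297
9.7167 [-0.6 -0.6  0. ] [ 0.4848 -0.0959  0.2245]
flag hue counts r/g 0 22
grip top [ 0.479 -0.142  0.332] ang~ -0.178 med ang 0.401 296
9.7667 [-0.3 -0.2  0.6] [ 0.4844 -0.0958  0.2241]
```

View pics/p4.png

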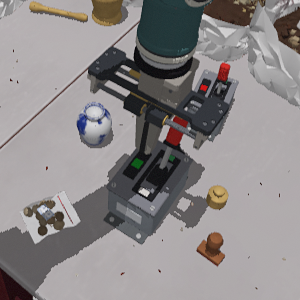

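Call:
step_arm(series=[{"dx": -0.5,"dy": 0.5,"dz": 0.9,"rx": 0,"ry": 0,"rz": 0,"fingers": 1},{"dx": -0.5,"dy": 0.9,"dz": 0.9,"rx": 0,"ry": 0,"rz": 0,"fingers": 1},{"dx": 0,"dy": 0.9,"dz": 0.9,"rx": 0,"ry": 0,"rz": 0,"fingers": 1},{"dx": 0,"dy": 0.9,"dz": 0,"rx": 0,"ry": 0,"rz": 0,"fingers": 1},{"dx": 0,"dy": 0.9,"dz": 0,"rx": 0,"ry": 0,"rz": 0,"fingers": 1},{"dx": 0,"dy": 0.9,"dz": 0,"rx": 0,"ry": 0,"rz": 0,"fingers": 1},{"dx": 0,"dy": 0,"dz": 0,"rx": 0,"ry": 0,"rz": 0,"fingers": 1},{"dx": 0,"dy": 0,"dz": 0,"rx": 0,"ry": 0,"rz": 0,"fingers": 1}])

```text
clock: 10.48
ee_pos: [0.455, 0.0333, 0.2873]
orientation: [-3.134, -0.131, -3.071]
contact_force: [0.3, -0.6, 0.0]
grip_width: 0.008
```

```bash
sed -i 's/(P\[...,2\]>.115)/(P[...,2]>.115)\&(P[...,2]<.21)/' f.py; python3 f.py
python3 - <<'E'
from h import *
a=read_camera("scene")["image"][150:450,220:520];b=read_camera("top")["image"][200:380,290:500]; cv2.imwrite("pics/p5.png",np.hstack([cv2.resize(a,(400,400)),cv2.resize(b,(400,400))]))
E
```

```text
flag hue counts r/g 0 9
grip top [ 0.584 -0.096  0.185] ang~ 0.43 med ang 0.411 411
10.5333 [ 0.4  0.3 -0.2] [0.4548 0.0336 0.2871]
```

View pics/p5.png

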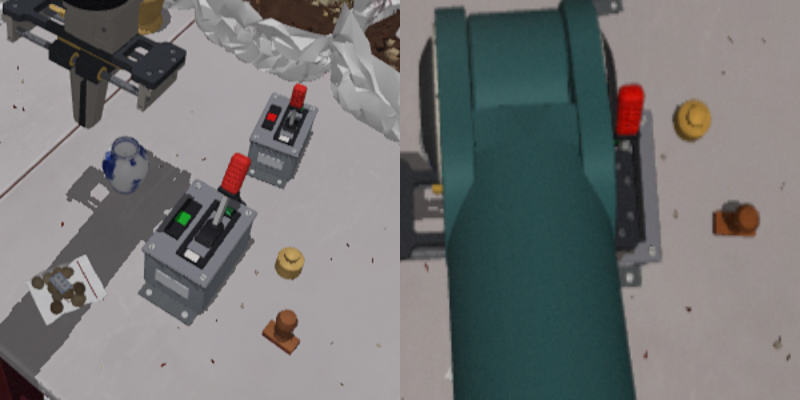

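Call:
step_arm(series=[{"dx": 0,"dy": 0.8,"dz": 0,"rx": 0,"ry": 0,"rz": 0,"fingers": 1},{"dx": 0,"dy": 0.9,"dz": 0,"rx": 0,"ry": 0,"rz": 0,"fingers": 1},{"dx": 0,"dy": 0.9,"dz": 0,"rx": 0,"ry": 0,"rz": 0,"fingers": 1},{"dx": 0,"dy": 0.9,"dz": 0,"rx": 0,"ry": 0,"rz": 0,"fingers": 1},{"dx": 0,"dy": 0,"dz": 0,"rx": 0,"ry": 0,"rz": 0,"fingers": 1},{"dx": 0,"dy": 0,"dz": 0,"rx": 0,"ry": 0,"rz": 0,"fingers": 1}])

```text
clock: 11.13
ee_pos: [0.4558, 0.1141, 0.2861]
orientation: [-3.13, -0.133, -3.091]
contact_force: [-0.3, -1.0, -0.4]
grip_width: 0.001
```

```bash
python3 f.py
python3 - <<'E'
from h import *
A=np.deg2rad(4.6)
for n in("scene0","top0","scene","top"):
    c=dict(np.load(n+".npz")) if n[-1]=="0" else read_camera(n)
    P=pts(c);h=cv2.cvtColor(c["image"],cv2.COLOR_BGR2HSV)
    r=((h[...,0]<8)|(h[...,0]>173))&(h[...,1]>150)&(h[...,2]>60)&(P[...,2]>.12)&(P[...,2]<.21)&(abs(P[...,0]-.53)<.12)&(abs(P[...,1]+.1)<.05)
    q=P[r]; x=(q[:,0]-.5275)*np.cos(A)+(q[:,1]+.099)*np.sin(A); z=q[:,2]-.062
    # rotate by candidate angle; grip must fill +-9 mm across and reach 141 mm
    for t in((.06,.11,.16) if n[-1]=="0" else (.40,.43,.46,.49,.52,.55)):
        u=x*np.cos(t)-z*np.sin(t); w=x*np.sin(t)+z*np.cos(t)
        s=np.polyfit(w[u<0],u[u<0],1)[0]
        print(n,t,"across",np.round(np.percentile(u,[3,97])*1e3,1),"len",np.round(np.percentile(w,[2,98])*1e3,1),"slope",round(s,3),len(q))
E
```

```text
flag hue counts r/g 0 4
grip top [ 0.584 -0.096  0.186] ang~ 0.429 med ang 0.41 410
11.1833 [-0.4  0.3 -0.2] [0.4558 0.1142 0.2861]
scene0 0.06 across [-3.7 10.2] len [ 93.2 143.2] slope 0.027 370
scene0 0.11 across [-9.2  3.3] len [ 93.  143.2] slope 0.055 370
scene0 0.16 across [-15.2  -3.6] len [ 92.5 142.9] slope 0.053 370
top0 0.06 across [-0.7 17.2] len [ 93.6 142.8] slope 0.019 216
top0 0.11 across [-5.8 10.3] len [ 93.6 143.2] slope 0.055 216
top0 0.16 across [-11.4   3.3] len [ 93.4 143.3] slope 0.081 216
scene 0.4 across [-3.4 10.3] len [ 92.2 141.2] slope 0.024 410
scene 0.43 across [-6.5  6.4] len [ 92.2 141.3] slope 0.045 410
scene 0.46 across [-9.7  2.4] len [ 92.1 141.2] slope 0.045 410
scene 0.49 across [-13.   -1.7] len [ 91.9 141.2] slope 0.039 410
scene 0.52 across [-16.4  -5.9] len [ 91.6 141. ] slope 0.016 410
scene 0.55 across [-20.1  -9.4] len [ 91.3 140.7] slope -0.013 410
top 0.4 across [ 0.7 15.9] len [ 92.8 142.9] slope 0.035 285
top 0.43 across [-2.7 11.7] len [ 92.9 143.1] slope 0.005 285
top 0.46 across [-6.   7.5] len [ 92.8 143.3] slope 0.026 285
top 0.49 across [-9.6  3.5] len [ 92.6 143.3] slope 0.037 285
top 0.52 across [-13.1  -0.4] len [ 92.4 143.3] slope 0.046 285
top 0.55 across [-17.   -4.5] len [ 92.1 143.2] slope 0.025 285
```

The lever has held still for over a second. Its angle reads 0.455 rad (scene) and 0.485 rad (top), ±0.02 from calibration, which fits the latched 0.49. The flag is green and the arm is clear.

```bash
python3 -c "
from plant import arm
print(arm.finish_job())"
```

```text
the job is handed in; nothing more can be done
None
```

The switch is reset and the lever is latched at ON as far as my checks show; `finish_job` gives no verdict.

- **OFF push:** With closed fingers I pushed the lever toward the white mark. The spring resisted with about 10 N, then eased to about 4 N. The flag turned green at about -0.3 rad, and the lever came up on the OFF stop at 13 N.
- **ON throw:** From the other side I pushed it to the green mark. The force peaked at about 11 N along the push, and I felt the ON stop at about 14 N before backing off.
- **Last checks:** With the arm clear and no contact force, the lever had stood still for over a second and the flag was green. The jar, stamp, bag and weight looked unmoved in the pictures; I did not re-measure them.
- **Disagreement:** The lever angle read about 0.455 rad in the scene camera and 0.485 rad in the top camera. The first is just under the 0.46 limit. The gap is about what the 2 mm calibration error would give, and both fit the expected 0.49. I did not feel a distinct snap at 0.50 rad. I judged it latched because it settled back from the stop to that angle and stayed there.

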